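# Vent a vacuum desiccator through a drying cartridge and crack its stuck lid

### The job

Vent and crack open the small round vacuum desiccator on the lab bench. First push the loose drying cartridge, open end down, fully home on the upright spigot beside the desiccator's bowl and let go of it, so that the chamber fills with dry air while the lid is still shut; then take the lid by its knob, pull it up until the stuck gasket lets go, and catch it there: keep it level and centred over the bowl, clear of the rim all round by about a finger's width (15 mm), at no time higher than 40 mm. Finish while still holding the lid like that, the cartridge still home on its spigot, and leave the other things on the bench where they stand.

Things in the scene. Friction and masses are not known exactly. Their poses are not given: they have to be found in the camera images.
- desiccator: Bowl of the round vacuum desiccator, milky white plastic, fixed to the bench. Foot 120 mm, wall up to 160 mm, flat rim 196 mm across, its top 100 mm above the bench. Origin: centre of its underside, z up. Along its own -x axis a side arm (16 mm thick, axis 46 mm above the bench) leads out under the rim to an upright vent spigot 140 mm from the bowl's axis.
- spigot (a point): Bare metal vent spigot, upright on a grey collar 26 mm across beside the bowl. Point: on its axis at the collar's top, 66 mm above the bench, where the cartridge's lower end rests when home. Spigot rises 26 mm from it: 12 mm diameter for 20 mm, then a cone to 6 mm. Self-closing: a cartridge fully home opens the vent. The rim of bowl and lid is 42 mm from the spigot's axis. Axes as desiccator.
- rim (a point): Centre of the top face of the bowl's rim, on the bowl's axis, 100 mm above the bench, z up. The lid's flange lies here while shut. A black gasket lip inside the rim grips the lid's bead: pulling straight up takes 8 to 18 N besides the lid's weight, with the peak at about 3 mm of lift; by about 7 mm it has let go and only the weight remains.
- lid: Loose lid of the desiccator: clear plastic dome with a flat flange 196 mm across and 12 mm thick, dome top 73 mm above the flange's underside, white knob on top, 116 mm high, 0.34 to 0.48 kg. A beaded skirt 145 mm across hangs 11 mm below the flange into the bowl. Origin: centre of the flange's underside, z up. At the start it lies centred on the rim, stuck in the gasket.
- knob (a point): Middle of the lid's knob, on the lid's axis 102 mm above the lid's underside (202 mm above the bench while shut). The knob is an upright plain cylinder 38 mm across and 28 mm high (14 mm above and below this point) on a neck 22 mm across; the dome's top is 29 mm below this point.
- cartridge: Loose drying cartridge: rigid plastic cylinder 26 mm in diameter, 90 mm tall, about 60 g, white ends, ribbed grey-beige middle, closed top with pin holes. Stands on its open end on the bench to the left or right of the desiccator. Origin: centre of its lower end, z up. Socket in the lower end: bore 14 mm, 30 mm deep, 1 mm play all round on the spigot; slides down with its weight and a light push.
- reagent_bottle: White plastic reagent bottle with screw cap, 40 mm across, 78 mm tall, standing on the bench; leave it. Origin: centre of its underside.
- sample_jar: Clear screw-top sample jar with grey lid, 48 mm across, 55 mm tall, standing on the bench; leave it. Origin: centre of its underside.
- media_bottle: Glass media bottle with yellow cap, 84 mm across, 170 mm tall, beyond the desiccator; leave it. Origin: centre of its underside.
- tube_rack: Yellow plastic tube rack 105 x 210 mm, 50 mm high (64 mm with its tubes), beyond the desiccator; leave it. Origin: centre of its underside.
- wire_rack: Blue wire tube rack 100 x 220 mm, 75 mm high (89 mm with tubes), left and beyond the desiccator; leave it. Origin: centre of its underside.
- slide_box: Dark blue flat slide box 150 x 200 mm, 36 mm high, to the right; leave it. Origin: centre of its underside.
- petri_stack: Stack of three petri dishes, 90 mm across, 43 mm high, to the left; leave it. Origin: centre of its underside.
There are look-alikes about, which are no part of the job. Leave any blue look-alike of the lid alone. Leave any blue look-alike of the cartridge alone.

How it is judged:
By the outcome, as a careful person would: the job done as asked, in the order asked, and still so for the second after the job is handed in, while the arm keeps its last pose, push and grip.
It also fails if it takes over 56 s, if anything falls off the work surface, if the arm or the gripper's body presses on something with over 40 N, if the wrist force passes 120 N, or if a joint passes its speed limit or range.

### The arm

A 7-joint arm with a two-finger parallel gripper is mounted at the origin on the work surface. World frame = base frame: x ahead of the robot, y to its left, z up, the work surface at z = 0. Lengths are in m, angles in rad, forces in N, time in s.
With the tool pointing down it reaches from about 0.425 to 0.925 m from the base axis. Payload 6.8 kg.
Tool frame: the origin (TCP) lies at the very end of the fingers, on their centre line; the grasp point (between the pads) lies 19 mm behind it; z points along the fingers, y is the line along which they close (so a half turn about z gives the same grasp; the last joint's range is limited). The gripper opens to 85 mm and grips with 20 to 120 N. Pads are 22 mm wide; open, the fingers measure 114 mm over their backs; the gripper's body (76 mm by 85 mm) begins 54 mm behind the grasp point. The pads swing forward as they close: fully open they stand 13 mm farther back than shut.
Start: joints at [-1.366, 0.477, 0.022, 1.555, -0.011, 1.109, -0.083], TCP at [0.208, 0.642, 0.231] pointing down, gripper open.
Joint ranges: [-2.96, 2.96], [-0.34, 2.1], [-1.41, 1.46], [0.24, 2.44], [-1.37, 4.51], [0.17, 1.92], [-2.96, 2.96]. Speed limits (rad/s): [2.39, 2.39, 3.14, 3.14, 3.14, 3.14, 3.14].

### API

Orientations are given as a unit quaternion [w, x, y, z].
In Python, from station import bot gives the robot as it stands. The module is installed in compiled form; this text tells all that it offers.
- The arm moves only by the shell command python3 -m jog 'ROWS' [OPENING] [FORCE]. ROWS is JSON, a list of rows, each a list of 4 numbers: the shift along the tool's x, y, z in cm, then the turn about the tool's z in rad. In form: [[x, y, z, spin], ...]. A call has 1 to 20 rows; each row is the pose to reach, as a shift and turn from the pose commanded when the call began, along the tool's axes at that moment; what a row does not reach only later rows make up. A row lasts 1/12 s, in which the tool goes at most 41.7 mm and 7.16 degrees, less where a joint would pass 70% of its speed; a pose out of reach is approached as far as the arm can. A call with a gripper value outside its range is refused whole. OPENING is the closure, from -1 (fully open) to 1 (shut), set as the call begins (- or left out, the last holds). The fingers move at their own pace and stop on an object; FORCE is the grip in N (left out, the last holds). Time passes only in rows, so rows that repeat a pose let the fingers close. It gives the time, the measured TCP pose, the force, the opening and the grip force at its end, in the units of the state.
- bot.get_obs(): the state, without advancing time (a new reading comes with each control period).
- bot.read_camera(name): name is "scene" or "top" or "wrist"; returns a dict with "pixels" (480x640x3 uint8, red, green, blue), "depth" (480x640 float32, m along the optical axis (not along the pixel's ray), 0 where there is no reading), "fovy" (degrees; the focal length in pixels is half the picture's height over the tangent of half this angle, whatever the lens; pixels are square), "cx", "cy" (the principal point, pixels), "pose" (4x4, takes a point from camera to world coordinates). Camera axes: x right, y down, z forward; pixel columns grow to the right and rows downward; lengths in m; the calibration is good to about 2 mm. A picture is of the moment at which its call begins.
- bot.hand_in(): hands the job in; it is judged then, once.
The state is a dict: "t": time; "q": joint angles; "joint_vel": joint speeds; "joint_torque": joint torques, N m; "eef_pos": TCP position; "tool_rot": TCP orientation; "contact_force": force on the tool from outside, world axes, zero at the start; "torque": the same for the moment, N m; "gripper_width": opening from 0.0 (shut) to 1.0 (fully open); "grasp_force": force on a finger pad.
Only numpy, scipy, OpenCV 4.12 (cv2) and the standard library are available. Lean on these libraries where they do the work, as an engineer would, in place of code of your own. Each camera call takes 0.05 s, during which the arm holds its last target. There are 200 camera calls.

## Working session

There is one attempt and no reset: what is moved stays moved. The work goes in short steps, Python scripts to look and compute and a shell command to move; the robot and the scene stay as the last step left them, time stands still between calls to the robot, and variables do not carry over. Pictures are saved under pics/ and viewed, at most 10 in all, crops included, and the job is handed in when it is done.

```bash
mkdir -p pics
cat > h.py <<'E'
import numpy as np, cv2
from station import bot
def cam(name, f=None):
    c=bot.read_camera(name)
    if f: cv2.imwrite('pics/'+f, c['pixels'][:,:,::-1])
    np.savez('pics/'+name+'.npz', **{k:c[k] for k in c})
    return c
def load(name): return np.load('pics/'+name+'.npz')
def cloud(c):
    f=240/np.tan(np.radians(float(c['fovy']))/2)
    v,u=np.mgrid[:480,:640]; d=c['depth']
    P=np.stack([(u-c['cx'])/f*d,(v-c['cy'])/f*d,d],-1)
    T=c['pose']; return P@T[:3,:3].T+T[:3,3]
E
python3 - <<'E'
from h import *
for n in ('scene','top'):
    c=cam(n,n+'1.png'); print(n,c['fovy'],c['cx'],c['cy'],c['pose'].round(3).tolist())
o=bot.get_obs(); print(o)
E
```

```text
scene 51.985764280027595 320.0544679240917 239.5305883854198 [[-0.62, 0.48, -0.621, 1.331], [0.784, 0.356, -0.508, 0.611], [-0.023, -0.802, -0.597, 0.837], [0.0, 0.0, 0.0, 1.0]]
top 52.59332780077512 318.15158026795115 238.4261367238839 [[0.024, -0.997, 0.077, 0.482], [-1.0, -0.024, 0.001, 0.01], [0.001, -0.077, -0.997, 1.504], [0.0, 0.0, 0.0, 1.0]]
{'t': 0.1, 'q': array([-1.36611834,  0.47770733,  0.02234852,  1.55635108, -0.01152808,
        1.10934834, -0.08308659]), 'joint_vel': array([ 0.00033789, -0.00180591, -0.00088052, -0.00334981, -0.00031382,
        0.0005778 ,  0.00092667]), 'joint_torque': array([ 3.67274435e-03, -5.97761142e+01,  1.61301412e+00, -2.81956297e+01,
        1.27311173e-02,  4.93388419e-03,  9.35953267e-06]), 'eef_pos': array([0.20753772, 0.6417248 , 0.23043048]), 'tool_rot': array([-8.15227240e-05,  1.55744469e-01,  9.87797018e-01, -8.39177336e-04]), 'contact_force': array([-0.54917089,  0.61066927, -0.32170445]), 'torque': array([ 0.00306054, -0.00053144, -0.01666425]), 'grasp_force': 0.0, 'gripper_width': 1.0032496319269908}
```

View pics/scene1.png

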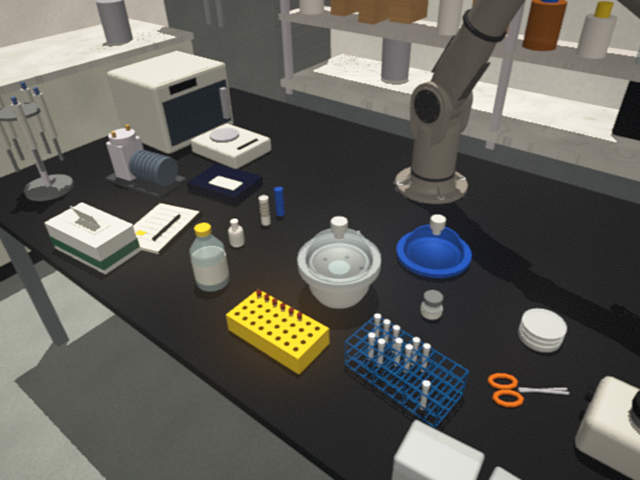

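View pics/top1.png

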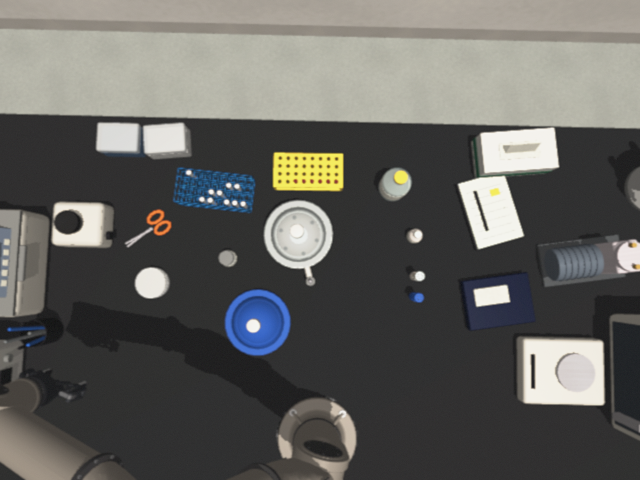

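Scene: the desiccator's knob is at top-view pixel (297,231), the spigot at (310,282), the cartridge at (418,276), its blue twin at (418,297), and the reagent bottle at (415,236). I'll measure these from depth.

```bash
cat > m.py <<'E'
from h import *
def circ(P):
    A=np.c_[2*P[:,:2],np.ones(len(P))]; s=np.linalg.lstsq(A,(P[:,:2]**2).sum(1),rcond=None)[0]
    return s[:2].round(4), np.sqrt(s[2]+s[0]**2+s[1]**2).round(4)
c=load('top');W=cloud(c)
def patch(n,u,v,r,zlo,zhi):
    p=W[v-r:v+r+1,u-r:u+r+1].reshape(-1,3); p=p[(p[:,2]>zlo)&(p[:,2]<zhi)]
    print(n,len(p),'mean',p.mean(0).round(4),'mid',((p.min(0)+p.max(0))/2).round(4),'ext',np.ptp(p,0).round(4))
    return p
patch('cart',418,276,9,.08,.1);patch('blue',418,297,9,.07,.12);patch('reag',415,236,12,.06,.1)
patch('spigtop',310,282,8,.075,.1);patch('spigcollar',310,282,10,.055,.075)
patch('knob',297,231,12,.2,.23);p=patch('flange',298,234,40,.09,.125);
r=np.hypot(*(p[:,:2]-p[:,:2].mean(0)).T); print(circ(p[r>np.percentile(r,90)]))
print(W[276-3:276+4,412:425,2].round(3)); print(W[276:290:2,302:320:2,2].round(3))
s=load('scene');W=cloud(s)
patch('S cart',264,197,14,.08,.1);patch('S knob',339,223,14,.205,.23)
p=patch('S flange',339,262,45,.09,.125)
E
python3 m.py
python3 - <<'E'
import cv2
a=cv2.imread('pics/top1.png');b=cv2.imread('pics/scene1.png')
x=cv2.resize(a[190:310,245:445],None,fx=4,fy=4,interpolation=2)
cv2.imwrite('pics/c1.png',x)
E
```

```text
cart 69 mean [ 0.4901 -0.2866  0.0894] mid [ 0.4896 -0.2868  0.088 ] ext [0.0235 0.0249 0.0155]
blue 71 mean [ 0.4282 -0.2843  0.0879] mid [ 0.4288 -0.2853  0.0835] ext [0.0233 0.0258 0.0226]
reag 42 mean [ 0.6122 -0.2817  0.0759] mid [ 0.6131 -0.2829  0.0713] ext [0.0184 0.0197 0.0215]
spigtop 14 mean [0.4684 0.0306 0.0866] mid [0.469  0.0329 0.0864] ext [0.0087 0.0149 0.0206]
spigcollar 49 mean [0.47   0.0304 0.0645] mid [0.4748 0.0301 0.0638] ext [0.0383 0.0209 0.0174]
knob 157 mean [0.6016 0.0681 0.2148] mid [0.6022 0.0685 0.2108] ext [0.0355 0.0348 0.0215]
flange 1293 mean [0.5992 0.0672 0.1119] mid [0.6024 0.0675 0.1083] ext [0.1918 0.1936 0.0333]
(array([0.6012, 0.0678]), np.float64(0.0968))
[[ 0.021  0.033  0.062  0.065  0.079  0.094  0.09   0.089  0.086  0.09
   0.086  0.091  0.001]
 [ 0.028  0.045  0.061  0.072  0.09   0.088  0.093  0.088  0.086  0.089
   0.086  0.095  0.001]
 [ 0.041  0.052  0.066  0.085  0.09   0.09   0.093  0.091  0.089  0.088
   0.094  0.091  0.091]
 [ 0.036  0.054  0.065  0.083  0.09   0.089  0.093  0.088  0.092  0.087
   0.092  0.092  0.093]
 [ 0.032 
[... 328 characters left out ...]
2  0.005  0.001]
 [-0.004  0.001  0.003  0.072  0.067  0.067  0.004  0.005 -0.001]
 [ 0.001 -0.     0.003  0.07   0.097  0.083  0.068 -0.002 -0.002]
 [-0.004 -0.002  0.002  0.067  0.089  0.076  0.065 -0.003  0.001]
 [-0.003  0.001 -0.002  0.068  0.062  0.066 -0.001  0.    -0.004]
 [ 0.004 -0.001  0.     0.004 -0.006  0.004 -0.003 -0.001  0.005]
 [ 0.002  0.003  0.003 -0.002 -0.001 -0.004 -0.005  0.001  0.   ]]
S cart 78 mean [ 0.4759 -0.2821  0.0872] mid [ 0.4642 -0.2847  0.0865] ext [0.0803 0.0305 0.0128]
S knob 177 mean [0.6077 0.0747 0.2134] mid [0.6048 0.0717 0.2116] ext [0.0371 0.0372 0.0132]
S flange 1774 mean [0.6482 0.1046 0.1094] mid [0.5854 0.0716 0.1075] ext [0.239  0.1964 0.035 ]
```

View pics/c1.png

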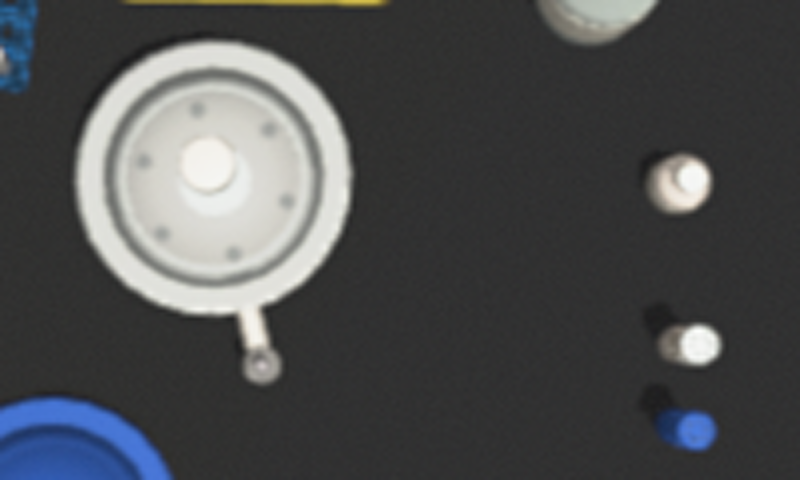

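The crop confirms the white cartridge (crop 700,344), the blue twin below it, and the spigot at (261,365). The bowl axis is about (0.6015, 0.068) and the spigot 139 mm away, which agrees with the 140 mm given. I'll move over the spigot with the fingers turned tangential and look with the wrist camera.

```bash
python3 -m jog '[[-44.8,-49.8,-2,-0.58],[-44.8,-49.8,-2,-0.58],[-44.8,-49.8,-2,-0.58],[-44.8,-49.8,-2,-0.58],[-44.8,-49.8,-2,-0.58],[-44.8,-49.8,-2,-0.58],[-44.8,-49.8,-2,-0.58],[-44.8,-49.8,-2,-0.58],[-44.8,-49.8,-2,-0.58],[-44.8,-49.8,-2,-0.58],[-44.8,-49.8,-2,-0.58],[-44.8,-49.8,-2,-0.58],[-44.8,-49.8,-2,-0.58],[-44.8,-49.8,-2,-0.58],[-44.8,-49.8,-2,-0.58],[-44.8,-49.8,-2,-0.58],[-44.8,-49.8,-2,-0.58],[-44.8,-49.8,-2,-0.58],[-44.8,-49.8,-2,-0.58],[-44.8,-49.8,-2,-0.58]]' -1
cat > d.py <<'E'
# usage: d.py x y z  -> tool shift cm from measured pose
import sys; from h import *
from scipy.spatial.transform import Rotation as R
o=bot.get_obs(); q=o['tool_rot']; M=R.from_quat(q[[1,2,3,0]]).as_matrix()
print('pos',o['eef_pos'].round(4),'ydir deg',np.degrees(np.arctan2(M[1,1],M[0,1])).round(2),'zdir',M[:,2].round(4),'q',o['q'].round(2),'F',o['contact_force'].round(2))
if len(sys.argv)>3: print('shift cm',((np.array(sys.argv[1:4],float)-o['eef_pos'])@M*100).round(2))
E
python3 d.py .489 -.287 .15
python3 -c "
from h import *
c=cam('wrist','w1.png');print(c['fovy'],c['pose'].round(3).tolist())"
```

```text
t: 1.77
eef_pos: [0.4801, 0.0322, 0.251]
tool_rot: [-0.0, -0.134, 0.991, 0.0]
contact_force: [0.3, 0.2, 0.7]
gripper_width: 0.998
grasp_force: 0.0
pos [0.4801 0.0322 0.251 ] ydir deg 105.45 zdir [-9.e-04  4.e-04 -1.e+00] q [-0.47  0.13  0.31  2.   -0.05  1.02  1.7 ] F [0.26 0.21 0.73]
shift cm [  7.64 -31.02  10.08]
67.54090055554957 [[-0.266, 0.925, 0.272, 0.411], [0.964, 0.255, 0.076, 0.013], [0.001, 0.283, -0.959, 0.394], [0.0, 0.0, 0.0, 1.0]]
```

View pics/w1.png

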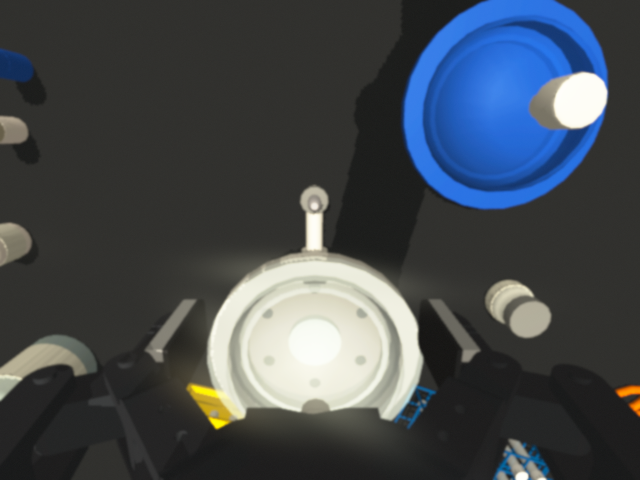

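The wrist view shows the spigot tip near (314,205), its collar at (314,199), and the blue look-alike lid at upper right, away from the work. I'll intersect rays with the known heights.

```bash
cat >> h.py <<'E'
def ray(c,u,v,z):
    f=240/np.tan(np.radians(float(c['fovy']))/2)
    d=c['pose'][:3,:3]@np.array([(u-c['cx'])/f,(v-c['cy'])/f,1]); o=c['pose'][:3,3]
    return (o+d*(z-o[2])/d[2]).round(4)
E
python3 - <<'E'
from h import *
c=load('wrist'); print('tip',ray(c,314,205,.092),'collar',ray(c,314,199,.066),'knobtop',ray(c,315,342,.216))
W=cloud(c)
p=W[250:410,200:430].reshape(-1,3); p=p[(p[:,2]>.105)&(p[:,2]<.118)]
t=np.array([.6015,.068]); r=np.hypot(*(p[:,:2]-t).T); print(len(p),r.max())
q=W[185:220,300:330].reshape(-1,3); 
for a,b in((.06,.07),(.08,.1)):
    s=q[(q[:,2]>a)&(q[:,2]<b)]; print(a,len(s),s.mean(0).round(4),((s.min(0)+s.max(0))/2).round(4))
k=W[300:385,270:360].reshape(-1,3);k=k[(k[:,2]>.205)&(k[:,2]<.225)]; print('knob',len(k),k.mean(0).round(4),((k.min(0)+k.max(0))/2).round(4),np.ptp(k,0))
g=cv2.resize(c['pixels'][175:270,260:370,::-1],None,fx=6,fy=6,interpolation=2); cv2.imwrite('pics/w1c.png',g)
t=load('top'); print('top tip',ray(t,310.2,281.2,.09),'knob',ray(t,297,230.7,.216))
print('cart',ray(t,245+700/4,190+344/4,.09))
E
```

```text
tip [0.467  0.0306 0.092 ] collar [0.4664 0.0306 0.066 ] knobtop [0.5194 0.045  0.216 ]
8367 0.09924232081834372
0.06 423 [0.4655 0.0306 0.0661] [0.467  0.0312 0.0645]
0.08 158 [0.4663 0.0309 0.0892] [0.4671 0.0312 0.0868]<stdin>:9: RuntimeWarning: Mean of empty slice.
  ret = um.true_divide(
Traceback (most recent call last):
ValueError: zero-size array to reduction operation minimum which has no identity
```

```bash
python3 -m jog '[[7.6,-31,0,0],[7.6,-31,0,0],[7.6,-31,0,0],[7.6,-31,0,0],[7.6,-31,0,0],[7.6,-31,0,0],[7.6,-31,0,0],[7.6,-31,0,0],[7.6,-31,0,0],[7.6,-31,0,0],[7.6,-31,0,0]]'; python3 d.py .489 -.287 .055
python3 - <<'E'
from h import *
c=cam('wrist','w2.png');W=cloud(c);m=(W[...,2]>.084)&(W[...,2]<.1)&(abs(W[...,0]-.489)<.025)&(abs(W[...,1]+.287)<.03)
p=W[m];v,u=np.where(m);print(len(p),p.mean(0).round(4),((p.min(0)+p.max(0))/2).round(4),np.ptp(p,0),'px',u.min(),u.max(),v.min(),v.max())
E
```

```text
t: 2.73
eef_pos: [0.4898, -0.2864, 0.2508]
tool_rot: [-0.0, -0.134, 0.991, 0.001]
contact_force: [0.8, 0.8, -0.3]
gripper_width: 1.002
grasp_force: 0.0
pos [ 0.4898 -0.2864  0.2508] ydir deg 105.45 zdir [-6.0e-04  1.4e-03 -1.0e+00] q [ 0.    0.3   0.52  1.82 -0.17  1.06  2.43] F [ 0.85  0.8  -0.27]
shift cm [ 0.09 -0.07 19.58]
684 [ 0.4892 -0.2871  0.0902] [ 0.4896 -0.2871  0.0888] [0.02491179 0.02516491 0.00859798] px 297 325 204 233
```

View pics/w2.png

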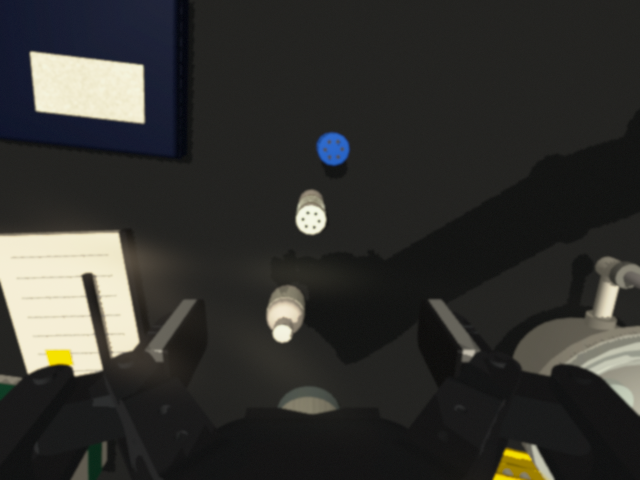

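The wrist view shows the white cartridge top at (311,219), measured at (0.4893, -0.2871) with its top at z 0.090. The blue twin is at (333,149). I'll descend and grip at 65 mm height.

```bash
python3 -m jog '[[0.1,0.1,4,0],[0.1,0.1,8,0],[0.1,0,12,0],[0.1,0,15,0],[0.1,0,18,0],[0.1,0,20,0],[0.1,0,20.5,0],[0.1,0,20.5,0],[0.1,0,20.5,0]]'; python3 d.py .4893 -.2871 .046
```

```text
t: 3.53
eef_pos: [0.4892, -0.288, 0.0472]
tool_rot: [0.001, -0.134, 0.991, -0.0]
contact_force: [0.1, -1.2, 0.0]
gripper_width: 0.999
grasp_force: 0.0
pos [ 0.4892 -0.288   0.0472] ydir deg 105.4 zdir [ 1.e-03  1.e-04 -1.e+00] q [ 0.12  0.58  0.4   1.97 -0.35  0.66  2.58] F [ 0.14 -1.23  0.  ]
shift cm [-0.03  0.09  0.12]
```

```bash
python3 -m jog '[[0,0.1,0.1,0],[0,0.1,0.1,0],[0,0.1,0.1,0],[0,0.1,0.1,0],[0,0.1,0.1,0],[0,0.1,0.1,0],[0,0.1,0.1,0],[0,0.1,0.1,0],[0,0.1,0.1,0],[0,0.1,0.1,0],[0,0.1,0.1,0],[0,0.1,0.1,0]]' 1 40; python3 d.py
```

```text
t: 4.53
eef_pos: [0.4884, -0.288, 0.0459]
tool_rot: [0.0, -0.133, 0.991, -0.0]
contact_force: [-0.0, 0.9, 6.1]
gripper_width: 0.298
grasp_force: 39.0
pos [ 0.4884 -0.288   0.0459] ydir deg 105.3 zdir [ 9.e-04 -0.e+00 -1.e+00] q [ 0.12  0.58  0.4   1.98 -0.35  0.65  2.58] F [-0.02  0.95  6.08]
```

```bash
python3 -m jog '[[0,0,-3,0],[0,0,-7,0],[0,0,-11,0],[0,0,-13,0],[0,0,-13,0],[0,0,-13,0]]'; python3 d.py .466 .030 .175
```

```text
t: 5.03
eef_pos: [0.4886, -0.288, 0.1763]
tool_rot: [0.001, -0.133, 0.991, -0.0]
contact_force: [0.4, 0.5, -0.7]
gripper_width: 0.293
grasp_force: 39.5
pos [ 0.4886 -0.288   0.1763] ydir deg 105.31 zdir [ 2.5e-03 -5.0e-04 -1.0e+00] q [ 0.03  0.39  0.5   1.9  -0.23  0.91  2.48] F [ 0.4   0.53 -0.73]
shift cm [-6.22 31.27  0.11]
```

```bash
python3 -m jog '[[-0.8,4,0,0],[-1.6,8,0,0],[-2.4,12,0,0],[-3.2,16,0,0],[-4,20,0,0],[-4.8,24,0,0],[-5.4,27,0,0],[-5.8,29,0,0],[-6,30.2,0,0],[-6.2,31,0,0],[-6.2,31.3,0,0],[-6.2,31.3,0,0],[-6.2,31.3,0,0],[-6.2,31.3,0,0]]'; python3 d.py .466 .030 .175
python3 - <<'E'
from h import *
c=cam('wrist','w3.png');W=cloud(c);z=W[...,2]
m=(z>.2)&(z<.235)&(np.hypot(W[...,0]-.466,W[...,1]-.03)<.017)
p=W[m];v,u=np.where(m);print(len(p),p.mean(0).round(4),((p.min(0)+p.max(0))/2).round(4),np.ptp(p,0),u.min(),u.max(),v.min(),v.max())
t=cam('top');cv2.imwrite('pics/x3.png',np.hstack([cv2.resize(c['pixels'][120:340,220:420,::-1],(400,440)),cv2.resize(cam('scene')['pixels'][150:315,265:415,::-1],(400,440),interpolation=2)]))
E
```

```text
t: 6.2
eef_pos: [0.4651, 0.0292, 0.1751]
tool_rot: [-0.0, -0.132, 0.991, -0.0]
contact_force: [-0.1, 0.4, -0.7]
gripper_width: 0.295
grasp_force: 39.7
pos [0.4651 0.0292 0.1751] ydir deg 105.2 zdir [-4.e-04 -5.e-04 -1.e+00] q [-0.54  0.21  0.39  2.12 -0.11  0.83  1.75] F [-0.06  0.43 -0.72]
shift cm [-0.11  0.05  0.01]
7091 [0.4634 0.0291 0.2163] [0.4656 0.0298 0.214 ] [0.0283013  0.03256759 0.02788426] 267 358 308 406
```

View pics/x3.png

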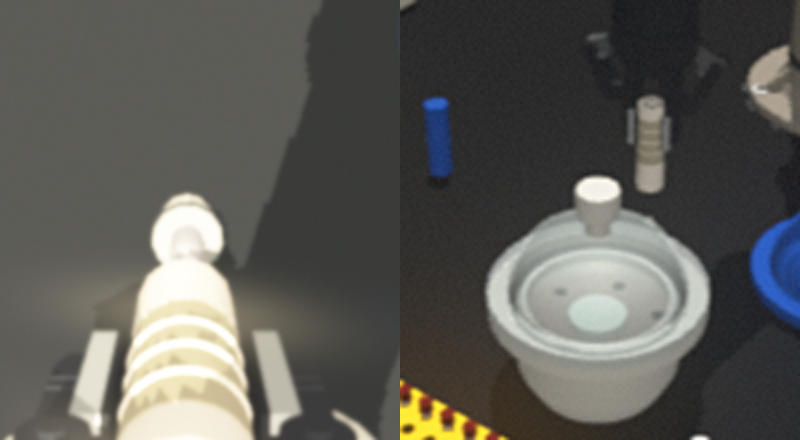

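Left, the wrist view: the cartridge's lower end is at crop x≈186, right over the collar at x≈187. Right, the scene view: the cartridge hangs upright. I'll fit the cartridge axis and the spigot from the same picture.

Run:
```python
from h import *
from scipy.optimize import least_squares
c=load('wrist');W=cloud(c);v,u=np.mgrid[:480,:640]
o=c['pose'][:3,3];print('cam',o.round(3))
m=(W[...,2]>.132)&(W[...,2]<.20)&(np.hypot(W[...,0]-.466,W[...,1]-.03)<.018)&(abs(u-314)<26)
p=W[m];print(len(p))
f=lambda s:np.hypot(p[:,0]-s[0]-s[2]*(p[:,2]-.13),p[:,1]-s[1]-s[3]*(p[:,2]-.13))-.013
s=least_squares(f,[.467,.03,0,0],loss='soft_l1',f_scale=.001);print('lower end xy, tilt',s.x.round(4),np.std(f(s.x)).round(4))
r=(v>210)&(v<245)&(u>294)&(u<334)
q=W[r]; k=q[(q[:,2]>.060)&(q[:,2]<.072)];print('collar',len(k),((k.min(0)+k.max(0))/2).round(4),np.ptp(k,0).round(4))
# lower edge of the collar disc in px
d=np.where(r&(abs(W[...,2]-.066)<.004));print('px',d[1].min(),d[1].max(),d[0].min(),d[0].max())
print('collar ray', ray(c,220+187.5/2,120+233/2,.066))
def fit(k,rad):
    g=lambda s:np.clip(np.hypot(k[:,0]-s[0],k[:,1]-s[1])-rad,0,None)
# spigot stem points
k=q[(q[:,2]>.074)&(q[:,2]<.085)];print('stem',len(k),k.mean(0).round(4),np.ptp(k,0).round(4))
```

```text
cam [0.396 0.01  0.318]
2814
lower end xy, tilt [ 0.4671  0.0302  0.0031 -0.0009] 0.0003
collar 552 [0.4639 0.031  0.066 ] [0.0194 0.0256 0.0118]
px 297 331 221 244
collar ray [0.4654 0.0307 0.066 ]
stem 68 [0.4628 0.0301 0.0793] [0.0057 0.0113 0.0103]
```

The cartridge end is at (0.4671, 0.0302) and the spigot at about (0.467, 0.0306), so they are aligned to half a millimetre. Lowering, with the last part slow.

```bash
python3 -m jog '[[0,0.03,1.5,0],[0,0.03,3,0],[0,0.03,3.6,0],[0,0.03,4.0,0],[0,0.03,4.4,0],[0,0.03,4.8,0],[0,0.03,4.8,0]]'; python3 d.py .4656 .0295 .112
```

```text
t: 6.93
eef_pos: [0.465, 0.0307, 0.127]
tool_rot: [-0.0, -0.133, 0.991, -0.0]
contact_force: [-0.5, 0.2, -0.6]
gripper_width: 0.293
grasp_force: 39.7
pos [0.465  0.0307 0.127 ] ydir deg 105.3 zdir [-4.e-04 -1.e-04 -1.e+00] q [-0.52  0.29  0.37  2.16 -0.16  0.72  1.8 ] F [-0.48  0.24 -0.58]
shift cm [-0.03 -0.13  1.5 ]
```

```bash
python3 -m jog '[[0,0,0.4,0],[0,0,0.8,0],[0,0,1.1,0],[0,0,1.3,0],[0,0,1.5,0],[0,0,1.5,0]]'; python3 d.py
```

```text
t: 7.43
eef_pos: [0.4651, 0.0307, 0.1121]
tool_rot: [-0.0, -0.133, 0.991, -0.0]
contact_force: [-0.2, 0.5, -1.1]
gripper_width: 0.294
grasp_force: 39.9
pos [0.4651 0.0307 0.1121] ydir deg 105.31 zdir [-2.e-04 -0.e+00 -1.e+00] q [-0.51  0.32  0.36  2.17 -0.18  0.68  1.81] F [-0.24  0.52 -1.07]
```

```bash
python3 -m jog '[[0,0,0.1,0],[0,0,0.2,0],[0,0,0.2,0]]' | grep -E 'eef|force'; python3 -m jog '[[0,0,0.1,0],[0,0,0.2,0],[0,0,0.2,0]]'| grep -E 'eef|force'
```

```text
eef_pos: [0.4656, 0.0308, 0.1118]
contact_force: [-5.2, -1.0, 18.2]
grasp_force: 41.8
eef_pos: [0.467, 0.031, 0.1113]
contact_force: [-8.6, -0.8, 33.4]
grasp_force: 43.1
```

It is seated: 33 N at TCP z 0.1113, which puts the lower end at about 66 mm. I'll relieve the push, release, and check.

```bash
python3 -m jog '[[0,0,-0.3,0],[0,0,-0.3,0],[0,0,-0.3,0]]'| grep -E 'eef|force'; python3 -m jog '[[0,0,0,0],[0,0,0,0],[0,0,0,0],[0,0,0,0],[0,0,0,0],[0,0,0,0],[0,0,0,0],[0,0,0,0]]' -1 | grep -E 'eef|force|width'; python3 -m jog '[[0,0,-4,0],[0,0,-8,0],[0,0,-12,0],[0,0,-15,0],[0,0,-15,0]]'; python3 d.py .6015 .068 .26
python3 - <<'E'
from h import *
for n in('wrist','scene','top'):
    c=cam(n,n+'4.png');W=cloud(c);m=(W[...,2]>.145)&(W[...,2]<.17)&(np.hypot(W[...,0]-.467,W[...,1]-.031)<.025)
    p=W[m];print(n,len(p), p.size and (np.median(p,0).round(4),((p.min(0)+p.max(0))/2).round(4)))
t=load('top');print(ray(t,297,230.7,.216))
E
```

```text
eef_pos: [0.4658, 0.0308, 0.1116]
contact_force: [0.6, -0.4, 2.0]
grasp_force: 39.8
eef_pos: [0.4651, 0.0307, 0.1113]
contact_force: [-1.1, -0.6, 0.2]
gripper_width: 1.002
grasp_force: 0.0
t: 9.27
eef_pos: [0.4686, 0.0311, 0.2674]
tool_rot: [0.005, -0.133, 0.991, 0.001]
contact_force: [1.0, -0.3, -0.5]
gripper_width: 1.002
grasp_force: 0.0
pos [0.4686 0.0311 0.2674] ydir deg 105.28 zdir [ 0.0103  0.0035 -0.9999] q [-0.59  0.08  0.42  2.01 -0.04  1.04  1.69] F [ 1.04 -0.32 -0.46]
shift cm [-13.78   0.06   0.89]
wrist 999 (array([0.4649, 0.0311, 0.1563]), array([0.4662, 0.0314, 0.1521]))
scene 77 (array([0.4712, 0.0359, 0.1543]), array([0.4698, 0.0347, 0.1516]))
top 0 0
[0.6016 0.0672 0.216 ]
```

View pics/wrist4.png

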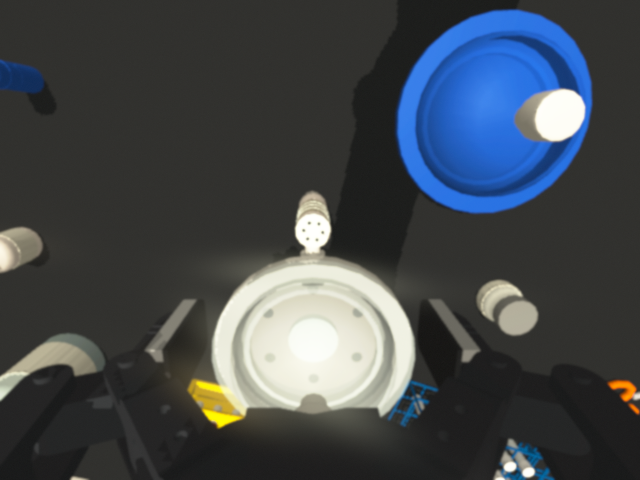

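The wrist view shows the cartridge upright on the spigot, with its pin-holed top at (313,231), z 0.156, which is the home height. Next I'll move over the knob.

```bash
python3 -m jog '[[-3,0,0,0],[-7,0,0,0],[-10.5,0,0,0],[-13,0,0,0],[-13.7,0,0,0],[-13.7,0,0,0],[-13.7,0,0,0],[-13.7,0,0,0]]'; python3 d.py .6015 .0678 .186
```

```text
t: 10.08
eef_pos: [0.5957, 0.0661, 0.2603]
tool_rot: [-0.001, -0.133, 0.991, -0.0]
contact_force: [-1.6, 0.1, -0.1]
gripper_width: 0.999
grasp_force: 0.0
pos [0.5957 0.0661 0.2603] ydir deg 105.26 zdir [-2.4e-03 -5.0e-04 -1.0e+00] q [-0.54  0.34  0.42  1.73 -0.15  1.1   1.77] F [-1.61  0.11 -0.12]
shift cm [-0.62  0.01  7.43]
```

```bash
python3 -m jog '[[-0.6,0,2,0],[-0.6,0,4,0],[-0.6,0,6,0],[-0.6,0,7,0],[-0.6,0,7.4,0],[-0.6,0,7.4,0],[-0.6,0,7.4,0]]'; python3 d.py .6015 .0678 .186
```

```text
t: 10.67
eef_pos: [0.6032, 0.0684, 0.1882]
tool_rot: [0.001, -0.133, 0.991, 0.0]
contact_force: [-0.1, -0.2, 0.2]
gripper_width: 1.0
grasp_force: 0.0
pos [0.6032 0.0684 0.1882] ydir deg 105.29 zdir [ 1.e-03  3.e-04 -1.e+00] q [-0.51  0.43  0.4   1.79 -0.2   0.96  1.8 ] F [-0.07 -0.22  0.21]
shift cm [ 0.18 -0.01  0.22]
```

```bash
python3 -m jog '[[0.15,0,0.15,0],[0.15,0,0.15,0],[0.15,0,0.15,0],[0.15,0,0.15,0]]' | grep -E 'eef|force';python3 -m jog '[[0,0,0,0],[0,0,0,0],[0,0,0,0],[0,0,0,0],[0,0,0,0],[0,0,0,0],[0,0,0,0],[0,0,0,0],[0,0,0,0],[0,0,0,0]]' 1 100; python3 d.py
```

```text
eef_pos: [0.6018, 0.0682, 0.1863]
contact_force: [-0.1, 0.3, 0.7]
grasp_force: 0.0
t: 11.83
eef_pos: [0.6017, 0.0683, 0.1863]
tool_rot: [0.0, -0.133, 0.991, 0.0]
contact_force: [-2.7, 0.1, 5.1]
gripper_width: 0.418
grasp_force: 99.5
pos [0.6017 0.0683 0.1863] ydir deg 105.31 zdir [ 3.e-04  5.e-04 -1.e+00] q [-0.51  0.43  0.39  1.79 -0.2   0.96  1.8 ] F [-2.7   0.12  5.1 ]
```

The knob is gripped at 100 N. Pulling up slowly.

```bash
for i in 1; do python3 -m jog '[[0,0,-0.1,0],[0,0,-0.2,0],[0,0,-0.3,0],[0,0,-0.3,0]]' | grep -E 'eef|force|width'; done; python3 -m jog '[[0,0,-0.1,0],[0,0,-0.2,0],[0,0,-0.2,0]]' | grep -E 'eef|force|width'; python3 -m jog '[[0,0,-0.1,0],[0,0,-0.2,0],[0,0,-0.2,0]]' | grep -E 'eef|force|width'; python3 d.py
```

```text
eef_pos: [0.6006, 0.0681, 0.1874]
contact_force: [0.9, 0.5, -10.8]
gripper_width: 0.425
grasp_force: 100.7
eef_pos: [0.6007, 0.0681, 0.19]
contact_force: [0.6, -0.2, -12.0]
gripper_width: 0.418
grasp_force: 101.0
eef_pos: [0.6023, 0.0682, 0.1942]
contact_force: [-1.0, 0.5, -2.2]
gripper_width: 0.42
grasp_force: 101.5
pos [0.6023 0.0682 0.1942] ydir deg 105.3 zdir [ 1.6e-03  7.0e-04 -1.0e+00] q [-0.52  0.42  0.4   1.79 -0.19  0.97  1.8 ] F [-1.03  0.5  -2.21]
```

```bash
python3 -m jog '[[0,0,-0.3,0],[0,0,-0.6,0],[0,0,-0.9,0],[0,0,-1.1,0],[0,0,-1.1,0],[0,0,-1.1,0],[0,0,-1.1,0],[0,0,-1.1,0]]' | grep -E 't:|eef|force|width'; python3 d.py .6017 .0683 .2055
python3 - <<'E'
from h import *
c=cam('scene','s5.png');t=cam('top');w=cam('wrist')
cv2.imwrite('pics/s5c.png',cv2.resize(c['pixels'][150:330,240:440,::-1],(800,600)[:2] and (660,594),interpolation=2))
for n,c in(('scene',c),('top',t),('wrist',w)):
    W=cloud(c);r=np.hypot(W[...,0]-.6015,W[...,1]-.068);m=(r>.085)&(r<.1)&(W[...,2]>.118)&(W[...,2]<.145);p=W[m]
    if len(p)>30:
        A=np.c_[p[:,:2]-[.6015,.068],np.ones(len(p))];s=np.linalg.lstsq(A,p[:,2],rcond=None)[0]
        print(n,len(p),'flange top z & slope',s.round(4),'zmed',np.median(p[:,2]).round(4),'xy mid',((p.min(0)+p.max(0))/2).round(4))
    m=(np.hypot(W[...,0]-.467,W[...,1]-.031)<.02)&(W[...,2]>.14)&(W[...,2]<.19); p=W[m]
    if len(p): print('cart',n,len(p),np.median(p,0).round(4),np.percentile(p[:,2],90).round(4))
E
```

```text
t: 13.33
eef_pos: [0.6015, 0.0681, 0.2036]
tool_rot: [-0.0, -0.133, 0.991, -0.0]
contact_force: [-0.2, 0.1, -3.6]
gripper_width: 0.414
grasp_force: 101.6
pos [0.6015 0.0681 0.2036] ydir deg 105.31 zdir [-4.e-04 -1.e-04 -1.e+00] q [-0.52  0.41  0.4   1.78 -0.19  0.99  1.79] F [-0.18  0.14 -3.6 ]
shift cm [-0.03  0.01 -0.19]
scene 800 flange top z & slope [-0.0122 -0.0061  0.1283] zmed 0.1282 xy mid [0.604  0.0704 0.1288]
cart scene 62 [0.4742 0.0419 0.1486] 0.1557
top 331 flange top z & slope [-0.0044 -0.0017  0.1287] zmed 0.1288 xy mid [0.602  0.0682 0.1291]
cart top 13 [0.4686 0.0218 0.1544] 0.1596
wrist 13610 flange top z & slope [-0.     -0.001   0.1297] zmed 0.1297 xy mid [0.6024 0.0687 0.1297]
cart wrist 693 [0.4775 0.0346 0.1536] 0.1568
```

View pics/s5c.png

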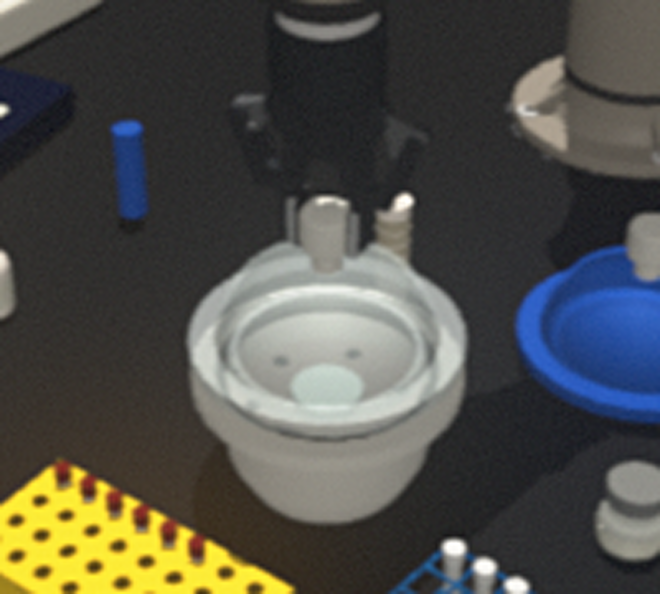

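The scene crop shows the lid held level and centred over the bowl, with the cartridge standing behind it at about (400,225). All three cameras put the lift at roughly 16–18 mm. I'll add 1 mm of margin, let it settle, and hand in.

```bash
python3 -m jog '[[0,0,-0.1,0],[0,0,-0.1,0],[0,0,-0.1,0],[0,0,-0.1,0],[0,0,-0.1,0],[0,0,-0.1,0]]' | grep -E 't:|eef|force'; python3 -c "
from h import *
W=cloud(cam('wrist'));r=np.hypot(W[...,0]-.6015,W[...,1]-.068);p=W[(r>.085)&(r<.1)&(W[...,2]>.118)&(W[...,2]<.145)];print(np.median(p,0).round(4))
print(bot.hand_in())"
```

```text
t: 13.98
eef_pos: [0.6016, 0.0681, 0.2048]
tool_rot: [-0.0, -0.133, 0.991, -0.0]
contact_force: [-0.0, 0.4, -3.4]
grasp_force: 101.6
[0.5525 0.0496 0.1308]
the job is handed in; nothing more can be done
None
```

The job is handed in at about 14 s: the cartridge is home on the spigot and released, and the lid came free and is held level and centred about 18 mm above the rim; no pass/fail verdict was returned.

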